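Shut the jig gate and hold a shaft support in its corner

TASK

First swing the gate of the corner jig fully shut, so that it snaps home on its ball catch. Then pick up the aluminium shaft support block, set it upright and flat on the jig's plate with its long side along the fixed fence, and press it into the corner so that it touches the fence and the shut gate at once. Finish while the gripper still holds it pressed there: do not let go; leave the bearing, the brake pad and the gear where they are.

Things in the scene. Friction and masses are not known exactly. Their poses are not given: they have to be found in the camera images.
- jig: Fixed corner jig, place and yaw vary: grey plate 200 (x) x 210 (y) x 12 mm; origin at the centre of its underside, on the bench; z up. A fixed fence stands along its far (+x) edge, a swing gate along its left (+y) side, tops 36 mm above the bench; near and right sides open. Inner faces: fence at x = +75 mm, shut gate at y = +75 mm. A low stop post stands behind the gate.
- jig_fence: The fixed steel fence of the jig: 16 mm thick bar, 24 mm high above the plate, from y = -80 to +105 mm in the jig's frame, inner face at x = +75 mm; its frame coincides with the jig's. Fence, gate, plate and block base are smooth ground metal (friction about 0.25 on one another).
- corner (a point): The inside corner on the plate's top, where the fence face and the face of the shut gate meet (75, 75, 12 mm in the jig's frame; same axes).
- gate (a joint): Angle of the steel swing gate: 0 = shut, on its stop, along the jig's x; positive = open, free end swung inward to the jig's -y; at most 1.2. Upright pin at jig x -55, y +82 mm. Bar 14 mm thick, centred on the pin, reaching 120 mm from it, 16 to 36 mm above the bench. Stays where left; a spring ball catch resists from 0.1 rad (3 to 4 N at the free end) and snaps it home below 0.04 rad.
- gate_push (a point): Where to push the gate shut: on its inner face, 95 mm from the pin, 26 mm above the bench; x along the bar away from the pin, y square to the bar: push along +y.
- block_center (a point): Centre of the loose aluminium shaft support block (0.3 to 0.5 kg), half-way up its 64 mm; y along its long side, z up; a half turn makes no difference. Base 56 (x) x 90 (y) x 24 mm; mid upright 18 (x) x 44 (y) mm, from 24 to 64 mm up, with a 16 mm bore along x. Seated in the corner it lies 28 mm from the fence face, 45 mm from the gate face, 44 mm above the bench.
- block: The same shaft support block; origin at the centre of its underside.
- bearing: Bystander: ball bearing lying flat, 62 mm across, 16 mm high; origin at its underside. Leave it.
- brake_pad: Bystander: brake pad 50 x 108 x 15 mm lying flat; origin at its underside. Leave it.
- gear: Bystander: gear wheel lying flat, 68 mm across, 18 mm high; origin at its underside. Leave it.
Mind the look-alikes: they are no part of the job. Leave any blue look-alike of the block alone.

How it is judged:
By the outcome, as a careful person would: the job done as asked, in the order asked, and still so for the second after the job is handed in, while the arm keeps its last pose, push and grip.
It also fails if it takes over 67 s, if anything falls off the work surface, if the arm or the gripper's body presses on something with over 40 N, if the wrist force passes 120 N, or if a joint passes its speed limit or range.

ROBOT

A 6-joint arm with a two-finger parallel gripper is mounted at the origin on a cart in front of the work surface, level with it; the furniture and walls round the work are solid. World frame = base frame: x ahead of the robot, y to its left, z up, the work surface at z = 0. Lengths are in mm, angles in rad, forces in N, time in s.
With the tool pointing down it reaches from about 300 to 775 mm from the base axis. Payload 14.6 kg.
Tool frame: the origin (TCP) lies midway between the tips of the shut fingers; the grasp point (between the pads) lies manip.tcp_to_grasp behind it (manip.tcp_to_grasp is the distance from the TCP to the grasp point, in mm); x points along the fingers, z is the direction in which the jaws open and shut, and the axes are right-handed (so a half turn about x gives the same grasp; the last joint's range is limited). The gripper opens to 94 mm and grips with 3 to 60 N. Pads are 16 mm wide; open, the fingers measure 119 mm over their backs; the gripper's body (75 mm by 177 mm) begins 78 mm behind the grasp point.
Start: joints at [-1.177, 0.3, 1.521, -0, 1.321, -0.067], TCP at [244.557, -492.627, 205.446] pointing down, gripper open.
Joint ranges: [-3.03, 3.03], [-0.79, 2.21], [0.23, 2.52], [-1.04, 4.18], [0, 3.07], [-2.55, 2.55]. Speed limits (rad/s): [2.22, 2.22, 2.57, 3.14, 3.14, 3.14].

INTERFACE

Orientations are given as [roll, pitch, yaw] about the fixed x, y, z axes, in that order (R = Rz(yaw) Ry(pitch) Rx(roll)).
In Python, from cell import manip gives the robot as it stands.
- The arm moves only by the shell command python3 -m jog 'ROWS' [FORCE]. ROWS is JSON, a list of rows, each an object of numbers: "grip": the opening, from 0 (shut) to 1 (fully open); "tx", "ty", "tz": the shift along the tool's x, y, z in units of 40 mm (1.0 is 40 mm); "turn": the turn about the tool's x in units of 6 degrees (1.0 is 6 degrees). In form: [{"grip": .., "tx": .., "ty": .., "tz": .., "turn": ..}, ...]. A call has 1 to 12 rows; each row is the pose to reach, as a shift and turn from the pose commanded when the call began, along the tool's axes at that moment; what a row does not reach only later rows make up. A row lasts 1/12 s, in which the tool goes at most 41.7 mm and 7.16 degrees, less where a joint would pass 70% of its speed; a pose out of reach is approached as far as the arm can. A call with a gripper value outside its range is refused whole. The fingers move at their own pace and stop on an object; FORCE is the grip in N (left out, the last holds). Time passes only in rows, so rows that repeat a pose let the fingers close. It gives the time, the measured TCP pose, the force and the opening at its end, in the units of the state.
- manip.read_state(): the state, without advancing time (a new reading comes with each control period).
- manip.camera(name): name is "scene" or "side" or "wrist"; returns a dict with "image" (400x640x3 uint8, red, green, blue), "fx", "fy", "cx", "cy" (pixels), "eye" and "attitude" of the camera in the world. Camera axes: x right, y up, looking along -z (the intrinsics and any distortion apply to the point x, -y, -z); pixel columns grow to the right and rows downward; lengths in mm; the calibration is good to about 2 mm. A picture is of the moment at which its call begins. There is no depth.
- manip.sign_off(): hands the job in, once; it reports no verdict.
The state is a dict: "clock": time; "joints": joint angles; "qd": joint speeds; "effort": joint torques, N m; "eef_pos": TCP position; "eef_rot": TCP orientation; "wrist_force": force on the tool from outside, world axes, zero at the start; "moment": the same for the moment, N m; "finger_gap": finger opening in mm.
Only numpy, scipy, OpenCV 4.12 (cv2) and the standard library are available. Lean on these libraries where they do the work, as an engineer would, in place of code of your own. Each camera call takes 0.05 s, during which the arm holds its last target. There are 200 camera calls.

## Working session

There is one attempt and no reset: what is moved stays moved. The work goes in short steps, Python scripts to look and compute and a shell command to move; the robot and the scene stay as the last step left them, time stands still between calls to the robot, and variables do not carry over. Pictures are saved under pics/ and viewed, about 8 in all and at most 12, crops included, and the job is handed in when it is done.

```bash
ls; mkdir -p pics
python3 - <<'E'
from cell import manip
import cv2
for n in ("scene","side"):
    c=manip.camera(n); cv2.imwrite(f"pics/{n}0.png",c["image"][:,:,::-1])
    print(n,{k:v for k,v in c.items() if k!="image"})
print(manip.read_state(), manip.tcp_to_grasp)
E
```

```text
pics
scene {'fx': 420.0366256287479, 'fy': 420.0366256287479, 'cx': 318.1625467047566, 'cy': 202.94131596335237, 'eye': array([ 524.38508601, -710.12004343, 1040.0484011 ]), 'attitude': array([ 0.66891526, -0.00119194, -0.04899687])}
side {'fx': 450.7325335556009, 'fy': 450.7325335556009, 'cx': 318.0529077100779, 'cy': 207.7346083896553, 'eye': array([-113.99713905, -163.87743515, 1111.6582244 ]), 'attitude': array([ 0.58022506, -0.01342302, -1.20484781])}
{'clock': 0.1, 'joints': array([-1.17659811e+00,  3.00349896e-01,  1.52147529e+00,  7.13492855e-06,
        1.32071175e+00, -6.66062635e-02]), 'qd': array([ 1.77819652e-05, -2.21677932e-03, -1.99064570e-03,  1.41753569e-03,
       -5.16330562e-04,  9.23612041e-04]), 'effort': array([ 7.98568253e-04, -5.32645333e+01, -3.53280294e+01,  7.08952686e-02,
        2.35057133e-02, -9.02219108e-05]), 'eef_pos': array([ 244.47922334, -492.43092284,  204.99757008]), 'eef_rot': array([3.06766741, 1.56985202, 1.95767379]), 'wrist_force': array([0.92656993, 0.33419514, 0.13679197]), 'moment': array([-0.03034024, -0.0334162 ,  0.02145777]), 'finger_gap': 94.01787455616609} 18.8
```

View pics/scene0.png

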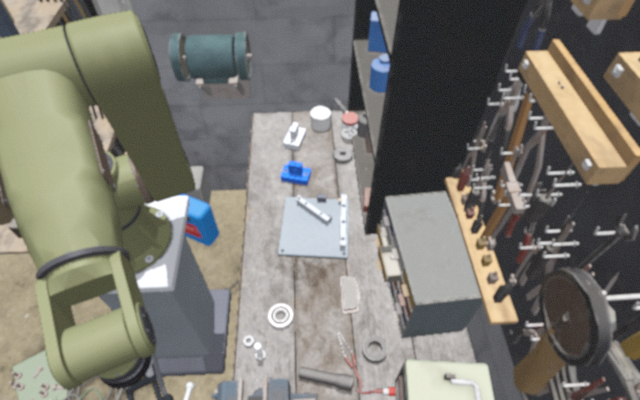

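View pics/side0.png

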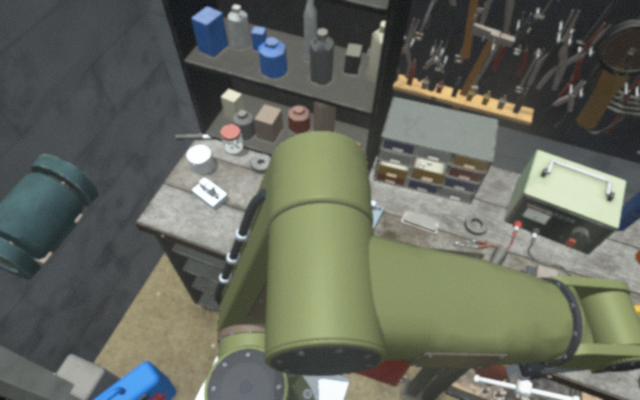

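The scene view shows the jig plate at about (280–348, 197–257) with the gate open from (297,200) to (328,220). The silver block is at (294,135), the blue look-alike at (296,173) and the brake pad at (350,295). In the side view the arm hides the jig and the block is at (210,191).

```bash
cat > h.py <<'E'
from cell import manip
import numpy as np, cv2
from scipy.spatial.transform import Rotation as Ro
def rot(a): return Ro.from_euler('xyz',a).as_matrix()
def cast(c,p,z):
    p=np.atleast_2d(np.array(p,float)); R=rot(c["attitude"])
    d=np.c_[(p[:,0]-c["cx"])/c["fx"],-(p[:,1]-c["cy"])/c["fy"],-np.ones(len(p))]@R.T
    e=np.array(c["eye"]); return e+d*((z-e[2])/d[:,2])[:,None]
def proj(c,P):
    q=(np.atleast_2d(P)-c["eye"])@rot(c["attitude"])
    return np.c_[c["cx"]-c["fx"]*q[:,0]/q[:,2], c["cy"]+c["fy"]*q[:,1]/q[:,2]]
def snap(n,f,box=None,s=1):
    c=manip.camera(n); im=c["image"][:,:,::-1].copy()
    if box: im=cv2.resize(im[box[1]:box[3],box[0]:box[2]],None,fx=s,fy=s,interpolation=cv2.INTER_CUBIC)
    cv2.imwrite("pics/"+f,im); return c
E
python3 - <<'E'
from h import *
c=snap("scene","crop1.png",(265,110,365,265),5.1/1.35)
print({k for k in c})
for n,p,z in (("plate corners",[(285,197),(348,196),(347,257),(279,253)],12),("gate",[(299,199),(328,219)],36),("block",[(294,143)],12),("pad",[(350,295)],8)): print(n,cast(c,p,z).round())
s=manip.read_state(); print(rot(s["eef_rot"]).round(3))
c=manip.camera("side"); print(cast(c,[(210,193)],12).round())
E
```

```text
{'eye', 'cy', 'fx', 'fy', 'image', 'attitude', 'cx'}
plate corners [[462. 130.  12.]
 [661. 125.  12.]
 [637. -97.  12.]
 [445. -75.  12.]]
gate [[506. 101.  36.]
 [591.  21.  36.]]
block [[494. 374.  12.]]
pad [[ 635. -212.    8.]]
[[-0.     0.896  0.445]
 [ 0.001  0.445 -0.896]
 [-1.     0.    -0.001]]
[[496. 398.  12.]]
```

View pics/crop1.png

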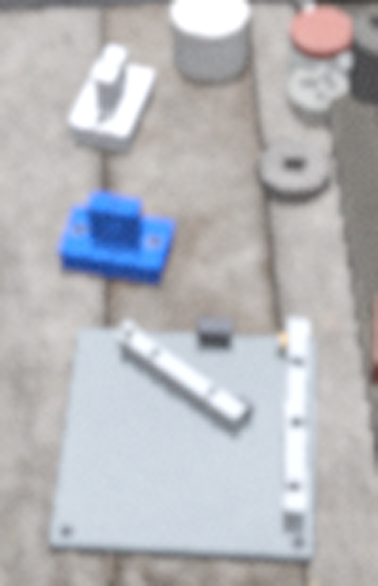

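The crop shows the silver block at (110,95), with its long side running obliquely up to the right. The gate runs from (125,330) to (240,410), the fence is near x=295, and the stop post is at (213,332). The jig's yaw is small. I'll move over the jig with the fingers shutting and take a wrist view.

```bash
python3 -m jog '[{"grip":0,"tx":-1,"ty":3,"tz":-2,"turn":-3},{"grip":0,"tx":-1,"ty":10.5,"tz":-7,"turn":-10.6},{"grip":0,"tx":-1,"ty":10.5,"tz":-7,"turn":-10.6},{"grip":0,"tx":-1,"ty":10.5,"tz":-7,"turn":-10.6},{"grip":0,"tx":-1,"ty":10.5,"tz":-7,"turn":-10.6},{"grip":0,"tx":-1,"ty":10.5,"tz":-7,"turn":-10.6},{"grip":0,"tx":-1,"ty":10.5,"tz":-7,"turn":-10.6},{"grip":0,"tx":-1,"ty":10.5,"tz":-7,"turn":-10.6},{"grip":0,"tx":-1,"ty":10.5,"tz":-7,"turn":-10.6},{"grip":0,"tx":-1,"ty":10.5,"tz":-7,"turn":-10.6},{"grip":0,"tx":-1,"ty":10.5,"tz":-7,"turn":-10.6},{"grip":0,"tx":-1,"ty":10.5,"tz":-7,"turn":-10.6}]'
python3 - <<'E'
from h import *
c=snap("wrist","w1.png"); s=manip.read_state()
print(s["clock"],s["eef_pos"].round(1),s["joints"].round(2)); print(rot(s["eef_rot"]).round(3)); print(c["eye"],rot(c["attitude"]).round(2),c["fx"])
E
```

```text
clock: 1.2
eef_pos: [493.2, -59.2, 245.2]
eef_rot: [-0.334, 1.571, -0.333]
wrist_force: [0.8, -0.8, 0.2]
finger_gap: 17.4
1.25 [495.7 -54.1 245.4] [-0.18  0.15  1.61  0.    1.38 -0.19]
[[ 0.001 -0.004  1.   ]
 [ 0.001  1.     0.004]
 [-1.     0.001  0.001]]
[492.54685902  20.18317667 424.21185199] [[ 1.    0.    0.  ]
 [-0.    0.96  0.27]
 [-0.   -0.27  0.96]] 359.6173382954021
```

View pics/w1.png

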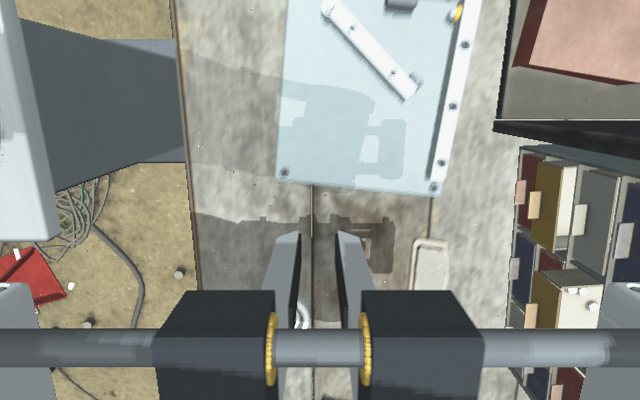

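The wrist view is aligned: image right is world +x and up is +y. It shows the plate's near corners at (277,180) and (440,195), the gate running from (330,8) to (412,95), and the fence along the right side. I'll step forward to see the whole jig.

```bash
python3 -m jog '[{"grip":0,"ty":1},{"grip":0,"ty":2},{"grip":0,"ty":2},{"grip":0,"ty":2}]'
python3 - <<'E'
from h import *
c=snap("wrist","w2.png",(240,0,500,340),1.7); s=manip.read_state()
print(s["clock"],s["eef_pos"].round(1),c["eye"]); 
import pickle; pickle.dump(c,open("w2.pkl","wb"))
E
```

```text
1.3 [494.3 -57.  245. ] [494.55417462  24.95556519 424.57532146]$[0]: bad value
```

View pics/w2.png

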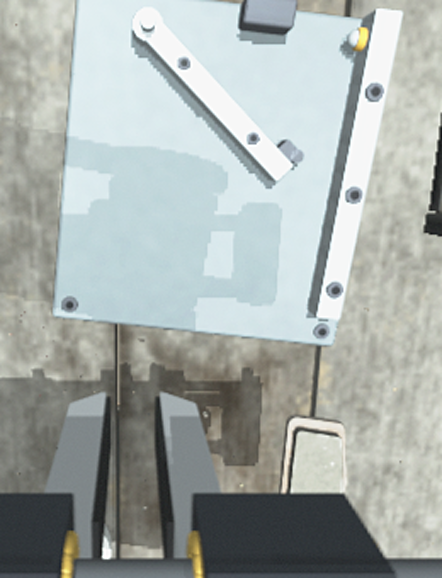

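The crop shows the pin at (148,25), the gate's free end at (280,175), the fence's inner top edge from (372,15) to (311,315), and the plate's near corners at (54,315) and (330,346). The move was refused, probably because each row needs every key. This picture is still good enough to measure from.

Run:
```python
from h import *; import pickle
c=pickle.load(open("w2.pkl","rb")); f=lambda p:np.array(p)/1.7+[240,0]
F=cast(c,f([(372,15),(311,315)]),36); L=cast(c,f([(77,5),(54,315)]),12); B=cast(c,f([(54,315),(330,346)]),12)
d=F[0]-F[1]; print("fence",F.round(1)); print("fence yaw",np.arctan2(-d[0],d[1])); d=L[0]-L[1];print("left yaw",np.arctan2(-d[0],d[1]))
d=B[1]-B[0];print("bottom yaw",np.arctan2(d[1],d[0]),np.linalg.norm(d)); print(B)
yaw=np.arctan2(-(F[0]-F[1])[0],(F[0]-F[1])[1])
R=rot([0,0,yaw]); 
# origin from near corners (-100,-105),(100,-105)
for q,b in zip([(-100,-105,0),(100,-105,0)],B): print("origin",b-R@np.array(q))
G=cast(c,f([(148,25),(280,175)]),36); print("pin,end",G); d=G[1]-G[0]; print(np.linalg.norm(d),np.arctan2(d[1],d[0]))
print("pin origin est",G[0]-R@np.array([-55,82,0]))
print("fence origin x: jig x of fence pts rel bottom origin",((F-B[0])@R)[:,0]-100)
```

```text
fence [[632.8 109.3  36. ]
 [612.  -68.6  36. ]]
fence yaw -0.11650921397425718
left yaw -0.10278876458004171
bottom yaw -0.11263507350923589 194.7725353446244
[[440.84979666 -74.88038666  12.        ]
 [634.38813121 -96.77224779  12.        ]]
origin [552.37765349  17.78318305  12.        ]
origin [547.27189289  19.14048241  12.        ]
pin,end [[503.70925895 103.62010963  36.        ]
 [585.73417045  19.87773254  36.        ]]
117.22146486785283 -0.7957584953775455
pin origin est [548.80422932  15.78251148  36.        ]
fence origin x: jig x of fence pts rel bottom origin [69.21292559 69.21292559]
```

Jig origin is about (548,17) with yaw −0.113, and the gate is at 0.68 rad. Next I'll go in beside the gate's inner face with the fingers shut.

```bash
python3 -m jog '[{"grip":0,"tx":0,"ty":0.8,"tz":0.6,"turn":0.5},{"grip":0,"tx":0,"ty":1.65,"tz":1.22,"turn":1.1},{"grip":0,"tx":1,"ty":1.65,"tz":1.22,"turn":1.1},{"grip":0,"tx":2,"ty":1.65,"tz":1.22,"turn":1.1},{"grip":0,"tx":3,"ty":1.65,"tz":1.22,"turn":1.1},{"grip":0,"tx":4,"ty":1.65,"tz":1.22,"turn":1.1},{"grip":0,"tx":4.7,"ty":1.65,"tz":1.22,"turn":1.1},{"grip":0,"tx":4.7,"ty":1.65,"tz":1.22,"turn":1.1},{"grip":0,"tx":4.7,"ty":1.65,"tz":1.22,"turn":1.1}]'
python3 - <<'E'
from h import *
c=snap("wrist","w3.png"); s=manip.read_state()
print(s["clock"],s["eef_pos"].round(1),s["wrist_force"].round(1),s["finger_gap"]); print(rot(s["eef_rot"]).round(3))
E
```

```text
clock: 2.05
eef_pos: [541.0, 4.3, 56.8]
eef_rot: [-3.066, 1.569, 3.102]
wrist_force: [-0.2, 0.4, 0.5]
finger_gap: 0.2
2.1 [542.1   4.3  58.4] [0.5 0.5 1.7] 0.3439547448137397
[[ 0.001  0.115  0.993]
 [-0.     0.993 -0.115]
 [-1.     0.     0.001]]
```

View pics/w3.png

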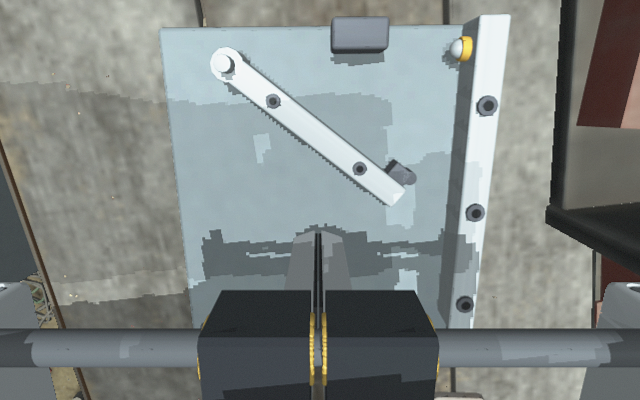

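The fingers are shut and sit on the inner side of the gate, which runs from (226,62) to (395,195). The tool is aligned with the jig. I'll go down and push along the arc.

```bash
python3 -m jog '[{"grip":0,"tx":0.5,"ty":0,"tz":0,"turn":0},{"grip":0,"tx":0.85,"ty":0,"tz":0,"turn":0},{"grip":0,"tx":0.85,"ty":0.3,"tz":0.08,"turn":0},{"grip":0,"tx":0.85,"ty":0.55,"tz":0.16,"turn":0},{"grip":0,"tx":0.85,"ty":0.73,"tz":0.3,"turn":0},{"grip":0,"tx":0.85,"ty":0.92,"tz":0.42,"turn":0},{"grip":0,"tx":0.85,"ty":1.1,"tz":0.54,"turn":0},{"grip":0,"tx":0.85,"ty":1.25,"tz":0.6,"turn":0},{"grip":0,"tx":0.85,"ty":1.4,"tz":0.66,"turn":0},{"grip":0,"tx":0.85,"ty":1.53,"tz":0.71,"turn":0},{"grip":0,"tx":0.85,"ty":1.65,"tz":0.74,"turn":0},{"grip":0,"tx":0.85,"ty":1.7,"tz":0.75,"turn":0}]'
```

```text
clock: 3.1
eef_pos: [579.2, 69.4, 23.0]
eef_rot: [2.558, 1.571, 2.443]
wrist_force: [-0.2, -0.7, 0.2]
finger_gap: 0.6
```

```bash
python3 -m jog '[{"grip":0,"tx":0,"ty":0.1,"tz":0.03,"turn":0},{"grip":0,"tx":0,"ty":0.18,"tz":0.05,"turn":0},{"grip":0,"tx":0,"ty":0.25,"tz":0.05,"turn":0},{"grip":0,"tx":0,"ty":0.3,"tz":0.05,"turn":0},{"grip":0,"tx":0,"ty":0.33,"tz":0.05,"turn":0},{"grip":0,"tx":0,"ty":0.33,"tz":0.05,"turn":0}]'
python3 - <<'E'
from h import *
c=snap("wrist","w4.png",(140,0,540,300),2)
E
```

```text
clock: 3.6
eef_pos: [582.2, 78.9, 22.9]
eef_rot: [-1.808, 1.566, -1.923]
wrist_force: [-3.0, -21.5, 2.3]
finger_gap: 0.1
```

View pics/w4.png

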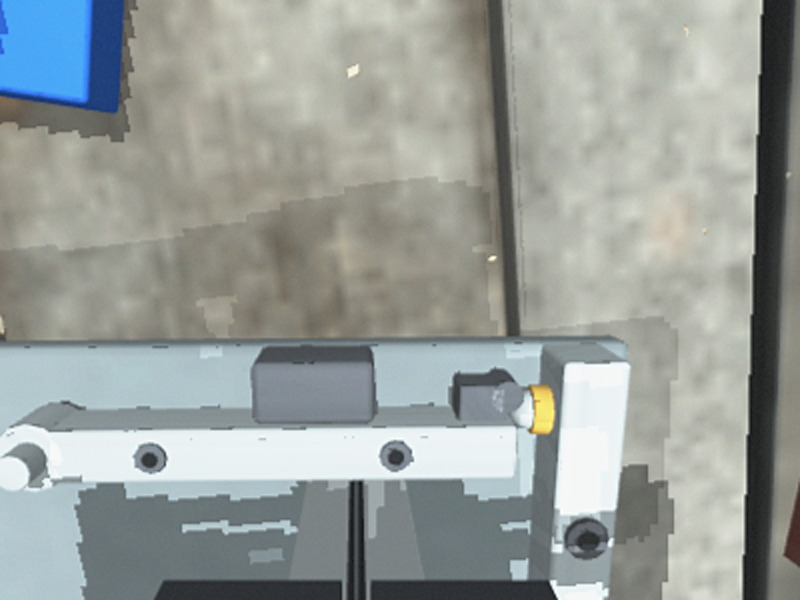

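The gate lies shut along the stop and parallel to the image rows, with a 21 N push on it and its end against the ball catch. I'll back off, lift and go look at the block.

```bash
python3 -m jog '[{"grip":0,"tx":0,"ty":-0.3,"tz":0,"turn":0},{"grip":0,"tx":-0.4,"ty":-0.4,"tz":0,"turn":0},{"grip":0,"tx":-1.4,"ty":-0.4,"tz":0,"turn":0},{"grip":0.5,"tx":-2.4,"ty":-0.4,"tz":0,"turn":0},{"grip":0.5,"tx":-3.2,"ty":0.2,"tz":0,"turn":0},{"grip":0.5,"tx":-4,"ty":1,"tz":-0.5,"turn":0},{"grip":0.5,"tx":-4.8,"ty":2,"tz":-1,"turn":0},{"grip":0.5,"tx":-5.4,"ty":3,"tz":-1.5,"turn":0},{"grip":0.5,"tx":-5.4,"ty":4,"tz":-2,"turn":0},{"grip":0.5,"tx":-5.4,"ty":5,"tz":-2.5,"turn":0},{"grip":0.5,"tx":-5.4,"ty":5.6,"tz":-2.7,"turn":0},{"grip":0.5,"tx":-5.4,"ty":5.6,"tz":-2.7,"turn":0}]';python3 -m jog '[{"grip":0.5,"tx":0,"ty":0,"tz":0,"turn":0},{"grip":0.5,"tx":0,"ty":0,"tz":0,"turn":0}]'
python3 - <<'E'
from h import *
c=snap("wrist","w5.png"); s=manip.read_state()
print(s["clock"],s["eef_pos"].round(1),s["joints"].round(2),c["eye"]); print(rot(s["eef_rot"]).round(3))
import pickle; pickle.dump(c,open("w5.pkl","wb"))
E
```

```text
clock: 4.65
eef_pos: [499.2, 320.7, 239.7]
eef_rot: [1.338, 1.569, 1.226]
wrist_force: [-0.5, -0.0, -0.8]
finger_gap: 47.3
clock: 4.82
eef_pos: [500.7, 317.0, 238.8]
eef_rot: [2.708, 1.571, 2.594]
wrist_force: [0.1, 0.3, 0.1]
finger_gap: 47.3
4.8667 [501.2 316.1 238.8] [0.5  0.37 1.35 0.   1.42 0.62] [508.94910351 395.85476945 417.8429193 ]
[[-0.     0.115  0.993]
 [-0.     0.993 -0.115]
 [-1.    -0.    -0.   ]]
```

View pics/w5.png

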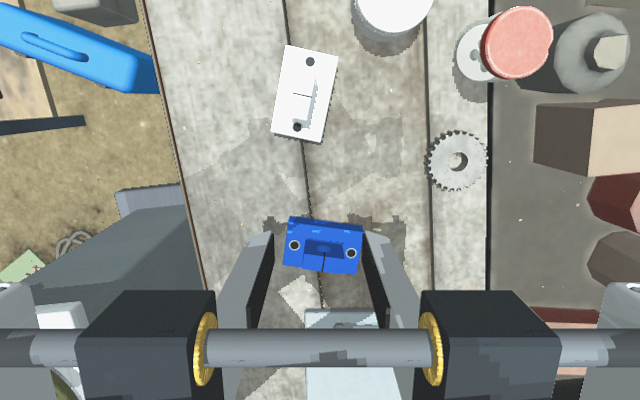

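The block's base top is at about (286,44), (338,57), (321,140) and (272,132), with its long side slightly off vertical in the image. The blue look-alike sits at (323,245) and must stay put. The gear is at (458,160).

Run:
```python
from h import *; import pickle
c=pickle.load(open("w5.pkl","rb")); im=c["image"][20:170,240:360].astype(int)
for t in (190,210,225):
    m=(im.min(2)>t).astype(np.uint8); n,l,st,_=cv2.connectedComponentsWithStats(m); k=1+st[1:,4].argmax()
    pts=np.argwhere(l==k)[:,::-1]+[240,20]
    P=cast(c,pts,24)[:,:2]; r=cv2.minAreaRect(P.astype(np.float32)); print(t,st[k],r)
C=cast(c,[(286,44),(338,57),(321,140),(272,132)],24); print(C.round(1),C.mean(0)); print([np.linalg.norm(C[i]-C[i-1]).round(1) for i in range(4)])
for a,b in((3,0),(2,1)): d=C[b]-C[a]; print("long az deg",np.degrees(np.arctan2(d[1],d[0])))
im=cv2.resize(c["image"][30:155,255:350,::-1],None,fx=4.5,fy=4.5,interpolation=cv2.INTER_CUBIC); cv2.imwrite("pics/b1.png",im)
```

```text
190 [   0    0  105  124 7482] ((482.0936279296875, 409.94268798828125), (124.81903839111328, 106.75536346435547), 80.15129852294922)
210 [  27   25   72   97 4332] ((487.8296813964844, 402.2618103027344), (89.66436767578125, 68.11961364746094), 70.8734359741211)
225 [  30   25   69   97 4189] ((493.5078125, 400.333984375), (89.31404113769531, 55.539493560791016), 71.17971801757812)
[[482.5 451.2  24. ]
 [533.8 432.9  24. ]
 [507.  350.8  24. ]
 [455.3 365.3  24. ]] [494.64669955 400.05953623  24.        ]
[np.float64(90.1), np.float64(54.5), np.float64(86.4), np.float64(53.8)]
long az deg 72.42494722005799
long az deg 71.94962524767539
```

View pics/b1.png

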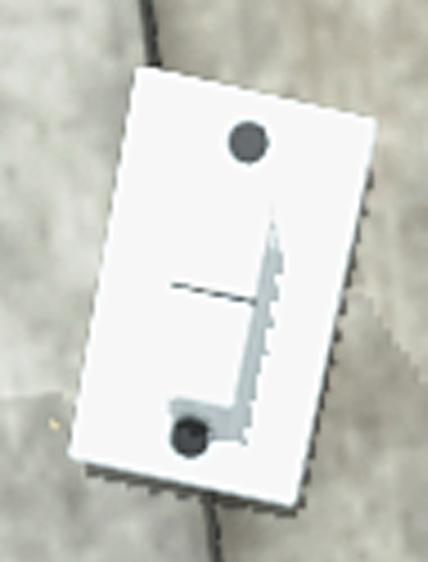

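The base fit gives 89.3 × 55.5 mm against the true 90 × 56, centred at (493.5, 400.3) with its long axis at azimuth 71.2°. I'll grip across the 44 mm side of the upright, which avoids the bore, so the turn is −78° = −13.0 units.

```bash
python3 -m jog '[{"grip":0.8,"tx":0,"ty":1,"tz":-0.2,"turn":-1.1},{"grip":0.8,"tx":0,"ty":2.07,"tz":-0.43,"turn":-2.2},{"grip":0.8,"tx":0.3,"ty":2.07,"tz":-0.43,"turn":-3.3},{"grip":0.8,"tx":0.6,"ty":2.07,"tz":-0.43,"turn":-4.4},{"grip":0.8,"tx":1,"ty":2.07,"tz":-0.43,"turn":-5.5},{"grip":0.8,"tx":1.4,"ty":2.07,"tz":-0.43,"turn":-6.6},{"grip":0.8,"tx":1.8,"ty":2.07,"tz":-0.43,"turn":-7.7},{"grip":0.8,"tx":2.2,"ty":2.07,"tz":-0.43,"turn":-8.8},{"grip":0.8,"tx":2.6,"ty":2.07,"tz":-0.43,"turn":-9.9},{"grip":0.8,"tx":2.8,"ty":2.07,"tz":-0.43,"turn":-11},{"grip":0.8,"tx":3,"ty":2.07,"tz":-0.43,"turn":-12},{"grip":0.8,"tx":3,"ty":2.07,"tz":-0.43,"turn":-13}]'; python3 -m jog '[{"grip":0.8,"tx":0,"ty":0,"tz":0,"turn":0},{"grip":0.8,"tx":0,"ty":0,"tz":0,"turn":0},{"grip":0.8,"tx":0,"ty":0,"tz":0,"turn":0}]'
python3 - <<'E'
from h import *
c=snap("wrist","w6.png"); s=manip.read_state(); R=rot(s["eef_rot"])
print(s["clock"],s["eef_pos"].round(1),s["joints"].round(2),"az",np.degrees(np.arctan2(R[1,2],R[0,2])),s["finger_gap"]); print(R.round(3))
d=np.array([493.5,400.3,29.5])-s["eef_pos"]; print("tool units",(R.T@d/40).round(2))
E
```

```text
clock: 5.87
eef_pos: [493.9, 398.8, 117.1]
eef_rot: [2.512, 1.568, -2.521]
wrist_force: [-0.4, -0.9, -0.4]
finger_gap: 75.2
clock: 6.12
eef_pos: [494.1, 400.2, 119.4]
eef_rot: [-0.615, 1.57, 0.627]
wrist_force: [0.0, 0.4, 0.1]
finger_gap: 75.3
6.1667 [494.  400.4 119.4] [ 0.62  0.57  1.35  0.    1.23 -0.62] az 71.18876855731908 74.94547978755836
[[ 0.    -0.947  0.322]
 [ 0.     0.322  0.947]
 [-1.    -0.     0.   ]]
tool units [ 2.25  0.01 -0.01]
```

View pics/w6.png

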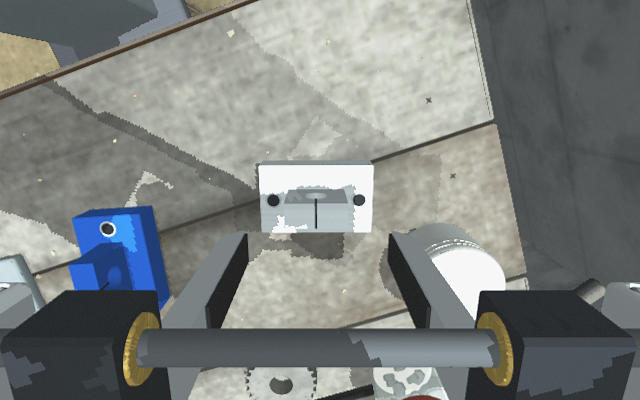

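The block is centred between the jaws (upright at (316,205), jaws at (245,235) and (393,235)). I'll go down and grip.

```bash
python3 -m jog '[{"grip":0.8,"tx":0.8,"ty":0,"tz":0,"turn":0},{"grip":0.8,"tx":1.6,"ty":0,"tz":0,"turn":0},{"grip":0.8,"tx":2.1,"ty":0,"tz":0,"turn":0},{"grip":0.8,"tx":2.25,"ty":0,"tz":0,"turn":0},{"grip":0.8,"tx":2.25,"ty":0,"tz":0,"turn":0},{"grip":0.8,"tx":2.25,"ty":0,"tz":0,"turn":0},{"grip":0.3,"tx":2.25,"ty":0,"tz":0,"turn":0},{"grip":0.3,"tx":2.25,"ty":0,"tz":0,"turn":0},{"grip":0.3,"tx":2.25,"ty":0,"tz":0,"turn":0},{"grip":0.3,"tx":2.25,"ty":0,"tz":0,"turn":0},{"grip":0.3,"tx":2.25,"ty":0,"tz":0,"turn":0},{"grip":0.3,"tx":2.25,"ty":0,"tz":0,"turn":0}]' 45; python3 -m jog '[{"grip":0.3,"tx":0,"ty":0,"tz":0,"turn":0},{"grip":0.3,"tx":-0.5,"ty":0,"tz":0,"turn":0},{"grip":0.3,"tx":-1.2,"ty":0,"tz":0,"turn":0},{"grip":0.3,"tx":-2,"ty":0,"tz":0,"turn":0},{"grip":0.3,"tx":-2,"ty":0,"tz":0,"turn":0},{"grip":0.3,"tx":-2,"ty":0,"tz":0,"turn":0}]' 45
```

```text
clock: 7.17
eef_pos: [493.6, 400.8, 29.4]
eef_rot: [-1.381, 1.571, -0.135]
wrist_force: [-1.7, -1.4, 4.0]
finger_gap: 43.8
clock: 7.67
eef_pos: [493.8, 401.2, 109.8]
eef_rot: [-0.569, 1.569, 0.677]
wrist_force: [-0.4, 0.1, -5.8]
finger_gap: 44.1
```

The grip is good, with the gap at 44 mm and about 5 N of weight. I'll carry it high over to the jig.

```bash
python3 -m jog '[{"grip":0.3,"tx":-0.5,"ty":-0.3,"tz":-0.5,"turn":0},{"grip":0.3,"tx":-0.7,"ty":-0.8,"tz":-1.3,"turn":-0.3},{"grip":0.3,"tx":-0.7,"ty":-1.4,"tz":-2.2,"turn":-0.6},{"grip":0.3,"tx":-0.7,"ty":-1.9,"tz":-3,"turn":-0.9},{"grip":0.3,"tx":-0.7,"ty":-2.4,"tz":-3.8,"turn":-1.2},{"grip":0.3,"tx":-0.7,"ty":-3,"tz":-4.7,"turn":-1.5},{"grip":0.3,"tx":-0.7,"ty":-3.5,"tz":-5.5,"turn":-1.8},{"grip":0.3,"tx":-0.7,"ty":-4,"tz":-6.3,"turn":-2.05},{"grip":0.3,"tx":-0.7,"ty":-4.6,"tz":-7.2,"turn":-2.05},{"grip":0.3,"tx":-0.7,"ty":-5,"tz":-7.8,"turn":-2.05},{"grip":0.3,"tx":-0.7,"ty":-5.15,"tz":-8.08,"turn":-2.05},{"grip":0.3,"tx":-0.7,"ty":-5.15,"tz":-8.08,"turn":-2.05}]'; python3 -m jog '[{"grip":0.3,"tx":0,"ty":0,"tz":0,"turn":0},{"grip":0.3,"tx":0,"ty":0,"tz":0,"turn":0},{"grip":0.3,"tx":0,"ty":0,"tz":0,"turn":0}]'
python3 - <<'E'
from h import *
c=snap("wrist","w7.png"); s=manip.read_state(); R=rot(s["eef_rot"])
print(s["clock"],s["eef_pos"].round(1),"az",np.degrees(np.arctan2(R[1,2],R[0,2])),s["finger_gap"],s["wrist_force"].round(1))
d=np.array([584.6,29,41.5])-s["eef_pos"]; print("tool units",(R.T@d/40).round(2))
E
```

```text
clock: 8.67
eef_pos: [585.2, 26.2, 134.8]
eef_rot: [1.756, 1.568, -3.069]
wrist_force: [-0.7, 1.5, -5.3]
finger_gap: 43.9
clock: 8.92
eef_pos: [585.2, 30.2, 136.4]
eef_rot: [1.476, 1.57, 2.938]
wrist_force: [-1.3, 0.0, -4.6]
finger_gap: 43.7
8.9667 [585.3  30.1 136.6] az 83.79314492870203 43.920455430582166 [ 0.1  0.6 -4.6]
tool units [ 2.38  0.01 -0.03]
```

View pics/w7.png

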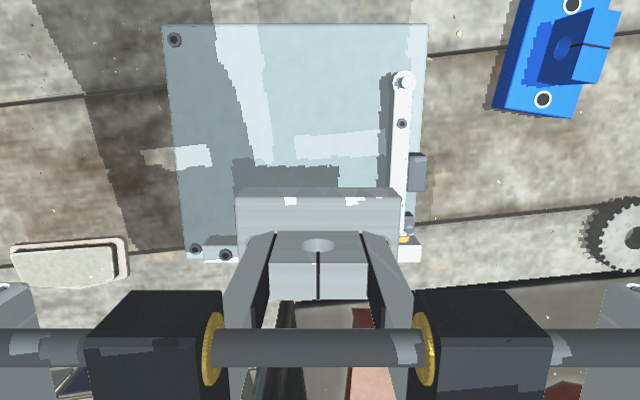

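The gate is still shut (right side of the image, x≈403) and the block is held square and lies clear of fence and gate. I'll lower it gently.

```bash
python3 -m jog '[{"grip":0.3,"tx":0.7,"ty":0,"tz":-0.03,"turn":0},{"grip":0.3,"tx":1.4,"ty":0,"tz":-0.03,"turn":0},{"grip":0.3,"tx":2,"ty":0,"tz":-0.03,"turn":0},{"grip":0.3,"tx":2.2,"ty":0,"tz":-0.03,"turn":0},{"grip":0.3,"tx":2.3,"ty":0,"tz":-0.03,"turn":0},{"grip":0.3,"tx":2.35,"ty":0,"tz":-0.03,"turn":0},{"grip":0.3,"tx":2.38,"ty":0,"tz":-0.03,"turn":0},{"grip":0.3,"tx":2.38,"ty":0,"tz":-0.03,"turn":0},{"grip":0.3,"tx":2.38,"ty":0,"tz":-0.03,"turn":0}]' 50; python3 -c "
from h import *; s=manip.read_state(); R=rot(s['eef_rot']);print(s['eef_pos'].round(2),s['wrist_force'].round(2),np.degrees(np.arctan2(R[1,2],R[0,2])))"
```

```text
clock: 9.72
eef_pos: [586.0, 27.7, 42.9]
eef_rot: [-1.5, 1.569, -0.039]
wrist_force: [0.7, 0.5, -5.1]
finger_gap: 43.8
[586.03  27.68  42.91] [ 0.69  0.52 -5.14] 83.71041287434497
```

```bash
python3 -m jog '[{"grip":0.3,"tx":0.02,"ty":0,"tz":0,"turn":0},{"grip":0.3,"tx":0.04,"ty":0,"tz":0,"turn":0},{"grip":0.3,"tx":0.06,"ty":0,"tz":0,"turn":0},{"grip":0.3,"tx":0.06,"ty":0,"tz":0,"turn":0}]'; python3 -m jog '[{"grip":0.3,"tx":0.02,"ty":0,"tz":0,"turn":0},{"grip":0.3,"tx":0.02,"ty":0,"tz":0,"turn":0}]'
```

```text
clock: 10.05
eef_pos: [586.4, 27.6, 41.4]
eef_rot: [-1.525, 1.568, -0.064]
wrist_force: [-4.2, -0.1, 10.8]
finger_gap: 43.6
clock: 10.22
eef_pos: [586.7, 27.6, 41.4]
eef_rot: [-1.517, 1.567, -0.056]
wrist_force: [-6.1, 0.1, 17.8]
finger_gap: 43.8
```

It's on the plate at z 41.4. I'll ease off slightly and slide toward the fence, then the gate.

```bash
python3 -m jog '[{"grip":0.3,"tx":-0.02,"ty":-0.1,"tz":0,"turn":0},{"grip":0.3,"tx":-0.02,"ty":-0.2,"tz":0,"turn":0},{"grip":0.3,"tx":-0.02,"ty":-0.26,"tz":0.06,"turn":0},{"grip":0.3,"tx":-0.02,"ty":-0.3,"tz":0.12,"turn":0},{"grip":0.3,"tx":-0.02,"ty":-0.3,"tz":0.18,"turn":0},{"grip":0.3,"tx":-0.02,"ty":-0.3,"tz":0.24,"turn":0},{"grip":0.3,"tx":-0.02,"ty":-0.3,"tz":0.3,"turn":0},{"grip":0.3,"tx":-0.02,"ty":-0.3,"tz":0.3,"turn":0}]'; python3 -c "
from h import *; s=manip.read_state(); R=rot(s['eef_rot']);print(s['eef_pos'].round(2),(R.T@s['wrist_force']).round(2),np.degrees(np.arctan2(R[1,2],R[0,2])), s['joints'].round(3))
J=rot([0,0,-.113]);print(J.T@(s['eef_pos']-[548,17,0]))"
```

```text
clock: 10.88
eef_pos: [598.3, 37.5, 41.4]
eef_rot: [2.647, 1.569, -2.175]
wrist_force: [-15.8, -6.1, 19.6]
finger_gap: 43.8
[598.29  37.52  41.42] [-19.54  15.06  -7.85] 83.7173519416212 [ 0.002  0.585  1.52  -0.002  1.038 -1.458]
[47.65845347 26.06162241 41.41874196]
```

```bash
python3 -m jog '[{"grip":0.3,"tx":-0.02,"ty":-0.02,"tz":0.04,"turn":0},{"grip":0.3,"tx":-0.02,"ty":-0.02,"tz":0.08,"turn":0},{"grip":0.3,"tx":-0.02,"ty":-0.02,"tz":0.12,"turn":0},{"grip":0.3,"tx":-0.02,"ty":-0.02,"tz":0.12,"turn":0}]'; python3 -c "
from h import *; s=manip.read_state(); R=rot(s['eef_rot']);print(s['eef_pos'].round(2),(R.T@s['wrist_force']).round(2),np.degrees(np.arctan2(R[1,2],R[0,2])))
J=rot([0,0,-.113]);print(J.T@(s['eef_pos']-[548,17,0]))"
```

```text
clock: 11.22
eef_pos: [598.8, 41.3, 41.5]
eef_rot: [2.374, 1.566, -2.448]
wrist_force: [-18.7, -12.5, 16.6]
finger_gap: 44.1
[598.77  41.25  41.53] [-16.53  17.27 -14.51] 83.72022534420499
[47.70766741 29.82024878 41.52904477]
```

```bash
python3 -m jog '[{"grip":0.3,"tx":0,"ty":0,"tz":0.03,"turn":0},{"grip":0.3,"tx":0,"ty":-0.01,"tz":0.05,"turn":0},{"grip":0.3,"tx":0,"ty":-0.01,"tz":0.05,"turn":0},{"grip":0.3,"tx":0,"ty":-0.01,"tz":0.05,"turn":0}]'
python3 - <<'E'
from h import *
c=snap("wrist","w8.png",(140,0,540,300),2)
s=manip.read_state(); R=rot(s['eef_rot']);print(s['eef_pos'].round(2),(R.T@s['wrist_force']).round(2),s["moment"].round(2),np.degrees(np.arctan2(R[1,2],R[0,2])))
J=rot([0,0,-.113]);print(J.T@(s['eef_pos']-[548,17,0]))
E
```

```text
clock: 11.55
eef_pos: [598.8, 41.4, 41.6]
eef_rot: [2.461, 1.564, -2.361]
wrist_force: [-25.8, -24.7, 21.3]
finger_gap: 43.9
[598.82  41.43  41.62] [-20.88  22.49 -27.48] [-4.35  4.43  0.38] 83.69052958083398
[47.74140716 30.00155327 41.61898458]
```

View pics/w8.png

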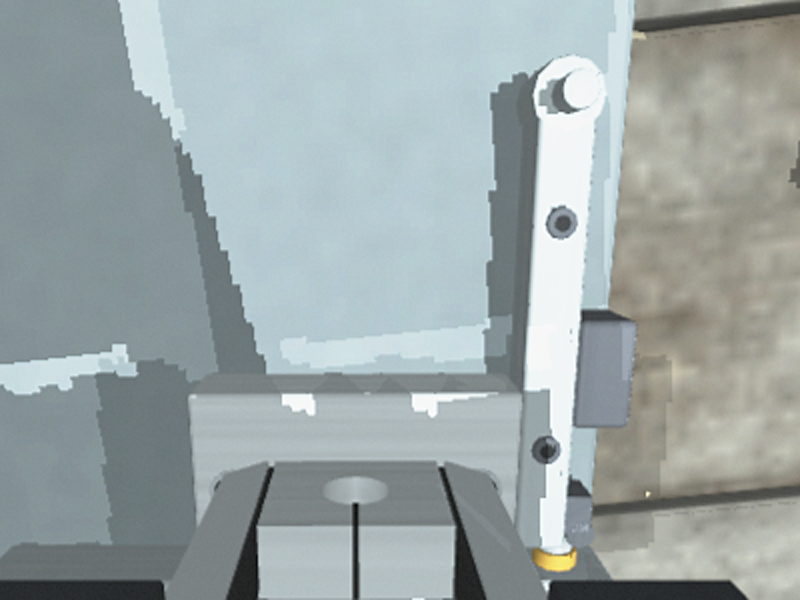

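The block adjoins the gate and the fence, and the push rose from 15 to 27 N with no further motion, so both faces touch. I'll ease the push slightly to reduce tilt and check.

```bash
python3 -m jog '[{"grip":0.3,"tx":0,"ty":0.01,"tz":-0.02,"turn":0},{"grip":0.3,"tx":0,"ty":0.01,"tz":-0.02,"turn":0},{"grip":0.3,"tx":0,"ty":0.01,"tz":-0.02,"turn":0},{"grip":0.3,"tx":0,"ty":0.01,"tz":-0.02,"turn":0},{"grip":0.3,"tx":0,"ty":0.01,"tz":-0.02,"turn":0},{"grip":0.3,"tx":0,"ty":0.01,"tz":-0.02,"turn":0}]'
python3 - <<'E'
from h import *
s=manip.read_state(); R=rot(s['eef_rot']);print(s['eef_pos'].round(2),(R.T@s['wrist_force']).round(2),"tilt",np.degrees(R[:2,0]).round(2),s['finger_gap'])
J=rot([0,0,-.113]);print(J.T@(s['eef_pos']-[548,17,0]))
E
```

```text
clock: 12.1
eef_pos: [598.8, 41.4, 41.6]
eef_rot: [2.501, 1.565, -2.321]
wrist_force: [-22.1, -20.0, 17.6]
finger_gap: 43.7
[598.8   41.35  41.6 ] [-17.44  19.8  -22.35] tilt [-0.21 -0.23] 43.70348073842016
[47.7282906  29.92508158 41.59925845]
```

```bash
python3 -m jog '[{"grip":0.3,"tx":0,"ty":0,"tz":0,"turn":0},{"grip":0.3,"tx":0,"ty":0,"tz":0,"turn":0},{"grip":0.3,"tx":0,"ty":0,"tz":0,"turn":0},{"grip":0.3,"tx":0,"ty":0,"tz":0,"turn":0}]' && python3 -c "
from cell import manip; print(manip.sign_off())"
```

```text
clock: 12.43
eef_pos: [598.8, 41.3, 41.6]
eef_rot: [2.505, 1.565, -2.317]
wrist_force: [-21.0, -20.2, 17.8]
finger_gap: 43.8
the job is handed in; nothing more can be done
None
```

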